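# Feel for the hidden drawer release and press it

## Task

The low grey drawer unit on the bench is locked: its release key lies in a notch somewhere along the dark steel rail sunk in the channel behind the front lip of its top, hard to see but easy to feel with a fingertip run along the rail. Find the notch and press the key in it fully down with the fingertips, so that the drawer springs open, then take the hand away. Do not pull at the drawer, and leave the caliper, the weight and the vial standing on the unit as they are.

Things in the scene. Friction and masses are not known exactly. Their poses are not given: they have to be found in the camera images.
- drawer_unit: Low grey sheet-steel drawer unit fixed to the bench, 170 (x) x 330 (y) x 72 mm high; place and yaw vary. Origin: centre of the underside; x points from the drawer front to the back, y along the front, z up. Sunk in its top is an open channel between the 8 mm thick front lip and the rear deck, closed by caps at both ends; lip, caps and deck are level, at z = 72 mm.
- channel_mid (a point): middle of the channel, at the height of the rail's top: 55 mm in front of the unit's origin, z = 52 mm, axes as the unit's. The channel is 44 mm wide (x) and 240 mm long (y); its floor is a rigid flat dark steel rail. Somewhere along it, centred anywhere within 100 mm either way in y, the rail has one notch, 40 mm long in y and as wide as the channel.
- release_key (a joint): how far the key is pressed, m: 0 up (start), 0.007 fully down. The key is a flat plate of the rail's dark steel that fills the notch but for 1 mm, its top 7 mm below the rail's when up, 14 mm when down. It can be pressed anywhere on its top, yields at about 4 to 6 N (friction, no spring) and stays where it is left. By a linkage the drawer comes out 4 mm per mm.
- pop_drawer: the shallow drawer in the unit's front, without a handle, its 240 x 28 mm front flush with the unit's front when shut. Its pose equals that of drawer_unit when shut; fully released it stands 28 mm out, towards the unit's -x.
- caliper: digital caliper, 64 x 182 x 14 mm, loose, lying on the rear deck along y; origin: centre of its underside
- weight_100: steel calibration weight with a knob, 27 mm across, 40 mm high, loose, standing on the rear deck near its +y end; origin: centre of its underside
- vial: glass sample vial with a blue cap, 25 mm across, 50 mm high, loose, standing on the rear deck near its -y end; origin: centre of its underside
Things that resemble listed ones, but are neither listed nor needed, are in the scene too. Leave any red look-alike of the vial alone.

How it is judged:
By the outcome, as a careful person would: the job done as asked, in the order asked, and still so for the second after the job is handed in, with the robot touching nothing.
It also fails if it takes over 54 s, if anything falls off the work surface, if the arm or the gripper's body presses on something with over 40 N, if the wrist force passes 120 N, or if a joint passes its speed limit or range.

## Robot

A 6-joint arm with a two-finger parallel gripper is mounted at the origin on a cart in front of the work surface, level with it; the furniture and walls round the work are solid. World frame = base frame: x ahead of the robot, y to its left, z up, the work surface at z = 0. Lengths are in m, angles in degrees, forces in N, time in s.
With the tool pointing down it reaches from about 0.35 to 0.875 m from the base axis. Payload 4.2 kg.
Tool frame: the origin (TCP) lies midway between the tips of the shut fingers; the grasp point (between the pads) lies 19 mm behind it; z points along the fingers, y is the line along which they close (so a half turn about z gives the same grasp; the last joint's range is limited). The gripper opens to 87 mm and grips with 3 to 60 N. Pads are 19 mm wide; open, the fingers measure 117 mm over their backs; the gripper's body (75 mm by 190 mm) begins 51 mm behind the grasp point.
Start: joints at [89.76, 22.042, 0.453, 0, -68.411, -14.817], TCP at [0.162, 0.604, 0.223] pointing down, gripper open.
Joint ranges: [-179.83, 179.83], [-69.29, 118.12], [-61.27, 80.66], [-181.25, 117.63], [-171.15, -9.14], [-177.46, 177.46]. Speed limits (degrees/s): [159.86, 159.86, 180, 180, 180, 180].

## Interface

Orientations are given as [roll, pitch, yaw] about the fixed x, y, z axes, in that order (R = Rz(yaw) Ry(pitch) Rx(roll)).
In Python, from workcell import env gives the robot as it stands. The module is installed in compiled form; this text tells all that it offers. Calls block until the motion is done:
- env.goto(position, orientation): joint-space move of the TCP to a pose.
- env.move_straight(position, rotation=None, rate=0.15, force_limit=None): straight line of the TCP; rotation=None keeps the orientation; rate is the mean speed in m/s. With force_limit (N) it stops when the force on the tool has changed by that much, and returns True; else False.
- env.set_joints(angles): joint-space move.
- env.gripper_to(opening, grasp_force=None): opening from 0.0 (shut) to 1.0 (fully open); grasp_force is the grip in N (None keeps the last); returns when the fingers have stopped.
- env.dwell(seconds).
- env.inverse_kinematics(position, orientation): joint angles nearest the present ones, or None.
- env.read_state(): the state.
- env.grab_frame(name): name is "side" or "top" or "wrist"; returns a dict with "image" (400x640x3 uint8, blue, green, red), "fx", "fy", "cx", "cy" (pixels), "D" ([k1, k2, p1, p2, k3] as OpenCV has them; the pictures are not rectified), "position" and "orientation" of the camera in the world. Camera axes: x right, y up, looking along -z (the intrinsics and any distortion apply to the point x, -y, -z); pixel columns grow to the right and rows downward; lengths in m; the calibration is good to about 2 mm. A picture is of the moment at which its call begins. There is no depth.
A pose or a line that the arm cannot do raises env.Unreachable and nothing moves.
- env.close_job(): hands the job in; it is judged then, once.
Trained networks look in a picture, given as the dict that the camera call returned (one of the last four; its "shot" number tells which), for a name from the list of things; names that differ only in an ending like _2 or _b are one class to them, and where a whole thing is asked for, a point or a joint stands for the part that bears it (a point fixed in the world has none). Each returns a list of dicts, best first, with "score" (0 to 1); they miss things now and then, are a little off and sometimes report something else, mostly with a low value. They report only what shows in the picture. A call takes as long as a camera call. They do not tell look-alikes from the thing itself.
- env.search_frame(picture, thing): "xyz" ([x, y, z] in m, in world coordinates, good to about 4 mm: the middle of the surface that is visible of it).
- env.trace(picture, thing): "mask" (400x640 bool, what is visible of it).
The state is a dict: "clock": time; "joint_positions": joint angles; "qvel": joint speeds; "joint_torque": joint torques, N m; "position": TCP position; "tool_rot": TCP orientation; "force": force on the tool from outside, world axes, zero at the start; "wrist_torque": the same for the moment, N m; "opening": opening from 0.0 (shut) to 1.0 (fully open); "finger_force": force on a finger pad.
Only numpy, scipy, OpenCV 4.12 (cv2) and the standard library are available. Lean on these libraries where they do the work, as an engineer would, in place of code of your own. Each camera call takes 0.05 s, during which the arm holds its last target. There are 200 camera calls.

## Working session

There is one attempt and no reset: what is moved stays moved. The work goes in short steps, each a Python script; the robot and the scene stay as the last script left them, time stands still between calls to the robot, and variables do not carry over. Pictures are saved under pics/ and viewed, at most 10 in all, crops included, and the job is handed in when it is done.

```bash
mkdir -p pics; python3 - <<'E'
from workcell import env
import cv2,numpy as np
for n in("top","side"):
    p=env.grab_frame(n); cv2.imwrite(f"pics/{n}0.png",p["image"])
    print(n,p["position"],p["orientation"],p["fx"],p["cx"],p["cy"],p["D"])
    for t in("drawer_unit","pop_drawer","caliper","weight_100","vial","release_key"):
        print(t,[(np.round(d["xyz"],3),round(d["score"],2)) for d in env.search_frame(p,t)[:3]])
print(env.read_state())
E
```

```text
top [0.42734383 0.03319119 0.98324577] [  9.77735036   0.61617182 -91.19587461] 504.8480071387888 317.6719003953583 194.91828725824874 [-0.01670799  0.          0.          0.          0.        ]
drawer_unit [(array([0.536, 0.029, 0.072]), 0.95), (array([0.472, 0.061, 0.049]), 0.3)]
pop_drawer [(array([0.448, 0.022, 0.032]), 0.53)]
caliper [(array([0.588, 0.075, 0.079]), 0.7), (array([0.539, 0.033, 0.071]), 0.64)]
weight_100 [(array([0.564, 0.177, 0.095]), 0.79)]
vial [(array([ 0.595, -0.08 ,  0.121]), 0.58), (array([ 0.672, -0.167,  0.05 ]), 0.57)]
release_key []
side [0.36068397 0.7095743  0.61734494] [  53.31755079    0.39880919 -162.11489662] 432.998951131678 323.4022137928462 207.83555455148942 [0.0230424 0.        0.        0.        0.       ]
drawer_unit []
pop_drawer []
caliper [(array([0.58 , 0.096, 0.072]), 0.75)]
weight_100 [(array([0.559, 0.188, 0.099]), 0.68)]
vial [(array([ 0.594, -0.076,  0.103]), 0.54), (array([ 0.678, -0.161,  0.034]), 0.49)]
release_key [(array([0.474, 0.058, 0.046]), 0.72)]
{'clock': 0.7, 'joint_positions': array([ 8.97605806e+01,  2.20404749e+01,  4.55148245e-01,  4.64251593e-05,
       -6.84132758e+01, -1.48158318e+01]), 'qvel': array([-0.07003475,  0.04793672,  0.02508917,  0.10224822,  0.06093514,
        0.03528931]), 'joint_torque': array([ 1.83981451e-04, -3.90332866e+01,  1.87584293e+01,  4.22340140e+00,
        1.55046541e-02, -1.50021845e-05]), 'position': array([0.16232362, 0.60353918, 0.22258016]), 'tool_rot': array([-1.79998638e+02,  3.15639716e-04, -1.50552341e+01]), 'force': array([-0.41646438, -0.55502579,  0.08659306]), 'wrist_torque': array([-0.0078846 , -0.00539343,  0.01133703]), 'finger_force': 0.0, 'opening': 1.0059561068016951}
```

View pics/top0.png

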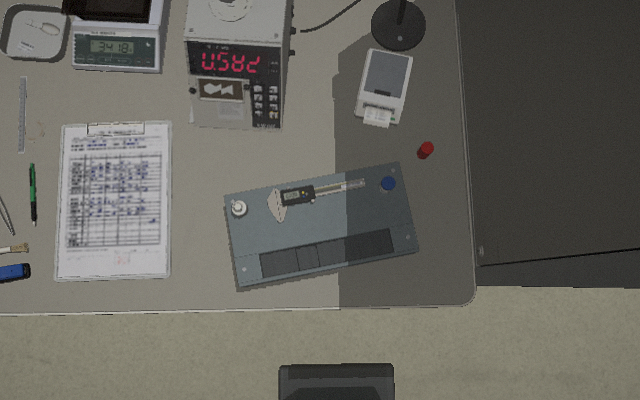

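View pics/side0.png

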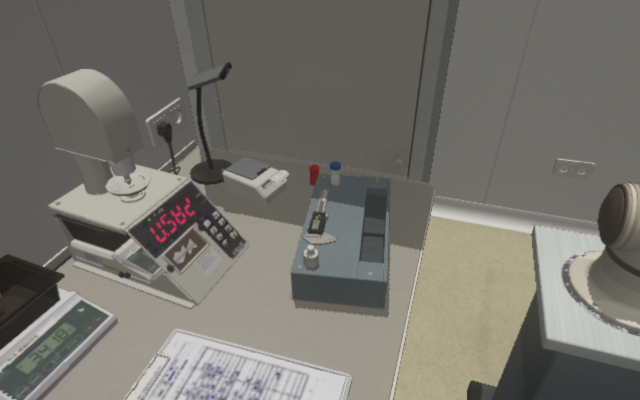

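The top view shows the unit with corners at about (224,196), (400,162), (419,249) and (238,291). The channel runs from (260,268) to (393,240), with a faint 40 mm long patch at (308,257). Things that could be taken for the notch are that patch and the shadow edge at (342,250). The blue vial is at (388,184), and the red look-alike is at (426,150). I'll check with a close crop.

```bash
cat >h.py <<'E'
from workcell import env
import cv2,numpy as np
from scipy.spatial.transform import Rotation as R
def cam(p): return R.from_euler('xyz',p["orientation"],degrees=True).as_matrix(),np.array(p["position"]),np.array([[p["fx"],0,p["cx"]],[0,p["fy"],p["cy"]],[0,0,1.]]),np.array(p["D"],float)
def unproj(p,uv,z):
    M,c,K,D=cam(p); q=cv2.undistortPoints(np.float64(uv).reshape(-1,1,2),K,D).reshape(-1,2)
    d=np.c_[q[:,0],-q[:,1],-np.ones(len(q))]@M.T
    return c+d*((z-c[2])/d[:,2])[:,None]
def proj(p,X):
    M,c,K,D=cam(p); q=(np.atleast_2d(X)-c)@M*[1,-1,-1]
    return cv2.projectPoints(q,np.zeros(3),np.zeros(3),K,D)[0].reshape(-1,2)
E
python3 - <<'E'
from h import *
p=env.grab_frame("top")
X=unproj(p,[(224,196),(400,162),(419,249),(238,291)],.072)
print(X.round(4)); print(unproj(p,[(297,259),(319,254),(308,257)],.045).round(4))
for t in("drawer_unit",):
    m=env.trace(p,t)[0]["mask"].astype(np.uint8)
    c=max(cv2.findContours(m,0,1)[0],key=cv2.contourArea); print(cv2.boxPoints(cv2.minAreaRect(c)))
im=p["image"][150:300,215:430]
im=cv2.convertScaleAbs(im,alpha=1.8); cv2.imwrite("pics/crop.png",cv2.resize(im,None,fx=3.7,fy=3.7,interpolation=cv2.INTER_CUBIC))
E
```

```text
[[ 0.5864  0.2117  0.072 ]
 [ 0.6429 -0.1139  0.072 ]
 [ 0.4819 -0.1402  0.072 ]
 [ 0.4144  0.185   0.072 ]]
[[0.47   0.0806 0.045 ]
 [0.4783 0.0398 0.045 ]
 [0.4732 0.0602 0.045 ]]
[[221.07695 195.3846 ]
 [400.69232 159.46153]
 [419.15387 251.76924]
 [239.53851 287.69232]]
```

View pics/crop.png

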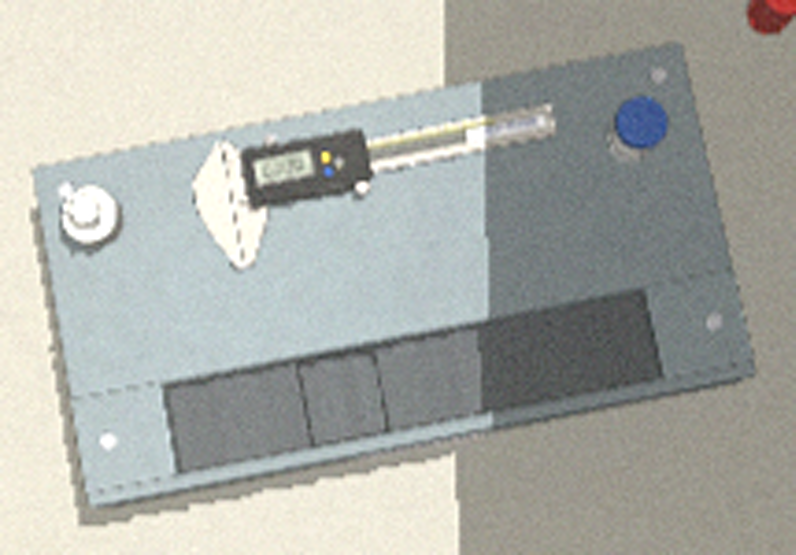

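The crop shows seams of a 40 mm patch at crop pixels x≈300–386 in the channel, which is the likely key, at about y=+33 mm in the unit. The step at x≈485 is only the shadow edge. I'll fit the unit's pose, hover above the patch and look with the wrist camera.

```bash
python3 - <<'E'
from h import *
from scipy.optimize import least_squares
import json
p=env.grab_frame("top")
L=np.array([(85,165,72),(85,-165,72),(-33,120,72),(-33,-120,72),(-77,-120,72),(-77,120,72),(-85,-165,72),(-85,165,72)])/1000.
uv=np.array([(35,170),(682,43),(163,383),(645,290),(662,375),(178,472),(750,370),(92,500)])/3.7+[215,150]
def W(s,X):
    c,n=np.cos(s[2]),np.sin(s[2]); X=np.atleast_2d(X); return np.c_[s[0]+c*X[:,0]-n*X[:,1],s[1]+n*X[:,0]+c*X[:,1],X[:,2]]
r=least_squares(lambda s:(proj(p,W(s,L))-uv).ravel(),[.53,.04,.17],loss='soft_l1')
s=r.x; print(s,np.degrees(s[2])); print((proj(p,W(s,L))-uv).round(1).tolist())
P=unproj(p,np.array([(300,362),(377,352),(315,443),(388,430)])/3.7+[215,150],.050)
c,n=np.cos(s[2]),np.sin(s[2]); d=P[:,:2]-s[:2]; U=np.c_[c*d[:,0]+n*d[:,1],-n*d[:,0]+c*d[:,1]]; print(U.round(4))
y=U[:,1].mean(); T=W(s,[-.055,y,0])[0]; print(y,T)
json.dump(dict(s=s.tolist(),y=y),open("pose.json","w"))
env.gripper_to(0.0)
env.goto([T[0],T[1],.22],[180,0,np.degrees(s[2])-90])
w=env.grab_frame("wrist"); cv2.imwrite("pics/w0.png",cv2.convertScaleAbs(w["image"],alpha=1.6))
for yy in (-120,y*1000-20,y*1000+20,120): print(yy,proj(w,W(s,[[-.033,yy/1000,.052],[-.077,yy/1000,.052]])).round(0).tolist())
print([(np.round(d["xyz"],3),d["score"]) for d in env.search_frame(w,"release_key")])
st=env.read_state(); print(st["clock"],st["position"],st["opening"],st["joint_positions"].round(1),st["force"])
E
```

```text
[0.5334013  0.03521686 0.17232682] 9.87359932076742
[[-0.8, -1.2], [0.0, -1.0], [-0.2, -0.2], [0.0, -0.7], [0.7, 0.3], [-0.0, 0.1], [2.4, 1.2], [-0.8, 1.9]]
[[-0.0345  0.0532]
 [-0.037   0.0146]
 [-0.0752  0.0533]
 [-0.0759  0.0167]]
0.03446404478208308 [0.4733062 0.0597393 0.       ]
-120 [[296.0, 13.0], [346.0, 13.0]]
14.464044782083079 [[298.0, 163.0], [343.0, 163.0]]
54.46404478208308 [[299.0, 203.0], [342.0, 203.0]]
120 [[300.0, 262.0], [341.0, 262.0]]
[(array([0.475, 0.062, 0.045]), 0.84)]
4.7167 [0.47341305 0.06041483 0.21994714] 0.008533896025314736 [ 26.8   7.7 -19.7  -0.  -62.6 -16.9] [ 0.22161773  0.74019588 -0.1666659 ]
```

View pics/w0.png

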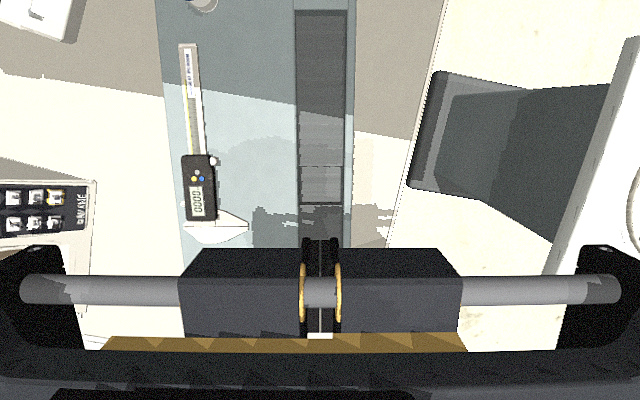

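The wrist view confirms the fit: the channel is at columns 296–346, and the seams at rows ~165 and ~203 lie where I predicted the notch. Next I'll feel down there, and press if the contact is below rail level.

```bash
python3 - <<'E'
from h import *
st=env.read_state(); x,y,_=[0.4733,0.0597,0]
env.move_straight([x,y,.085]); 
st=env.read_state(); print(st["position"],st["force"])
h=env.move_straight([x,y,.040],rate=.02,force_limit=2.5)
st=env.read_state(); z=st["position"][2]; print(h,st["position"],st["force"],st["clock"])
if h and .040<z<.0485:
    h=env.move_straight([x,y,.030],rate=.012,force_limit=20)
    st=env.read_state(); print(h,st["position"],st["force"],st["clock"])
p=env.grab_frame("top"); cv2.imwrite("pics/t1.png",cv2.resize(p["image"][150:320,200:440],None,fx=3,fy=3))
E
```

```text
[0.47396137 0.05999013 0.08567976] [0.32303535 0.22103934 1.1403576 ]
True [0.47340145 0.05973344 0.04467687] [0.32484887 0.11268477 0.50693844] 7.5333
True [0.47349523 0.05969855 0.03839554] [-1.44846858  0.72440146  5.67349937] 8.225
```

View pics/t1.png

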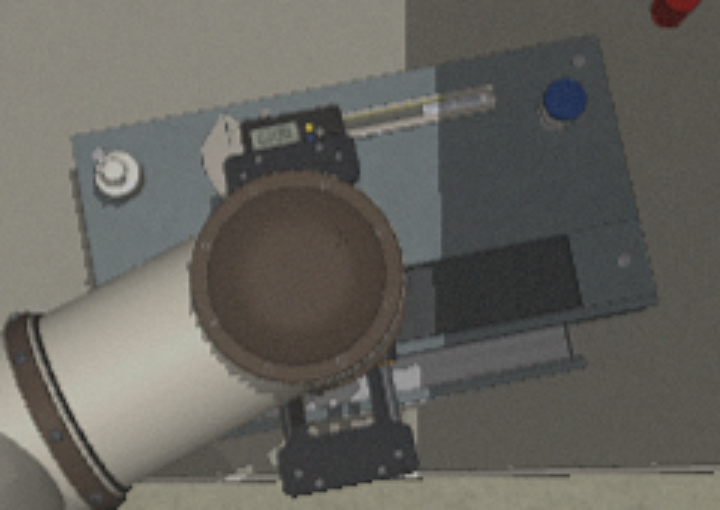

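Contact came at z=44.7 mm, so it is the key, and the drawer has come out at crop pixels (350–585, 330–420). I'll press once more to be sure it has bottomed, then withdraw straight up and look.

```bash
python3 - <<'E'
from h import *
x,y=0.4733,0.0597
h=env.move_straight([x,y,.030],rate=.012,force_limit=25); a=env.read_state(); print(h,a["position"],a["force"])
env.dwell(.3); a=env.read_state(); print(a["position"],a["force"])
env.move_straight([x,y,.22],rate=.1); env.goto([.36,.35,.25],[180,0,-45])
p=env.grab_frame("top"); cv2.imwrite("pics/t2.png",cv2.resize(p["image"][150:320,200:440],None,fx=3,fy=3))
st=env.read_state(); print(st["clock"],st["force"])
# drawer front edge: predicted top-edge pixels for 28 mm out
s=[0.5334013,0.03521686,0.17232682];c,n=np.cos(s[2]),np.sin(s[2])
for d in(.024,.028):
  for z in (.036,.05,.06):
    q=[(-.085-d,v) for v in(.12,-.12)]
    print(d,z,((proj(p,[[s[0]+c*u-n*v,s[1]+n*u+c*v,z] for u,v in q])-[200,150])*3).round().tolist())
E
```

```text
True [0.47355666 0.0596743  0.0383871 ] [-2.08073329  0.44485796  6.33377686]
[0.47356803 0.05965596 0.03839603] [-1.36488803  0.06303335  5.57125456]
12.1583 [-0.27703391 -1.05743775  1.1572215 ]
0.024 0.036 [[205.0, 435.0], [587.0, 359.0]]
0.024 0.05 [[203.0, 436.0], [590.0, 359.0]]
0.024 0.06 [[201.0, 436.0], [593.0, 358.0]]
0.028 0.036 [[206.0, 442.0], [588.0, 366.0]]
0.028 0.05 [[204.0, 442.0], [592.0, 365.0]]
0.028 0.06 [[202.0, 443.0], [594.0, 365.0]]
```

View pics/t2.png

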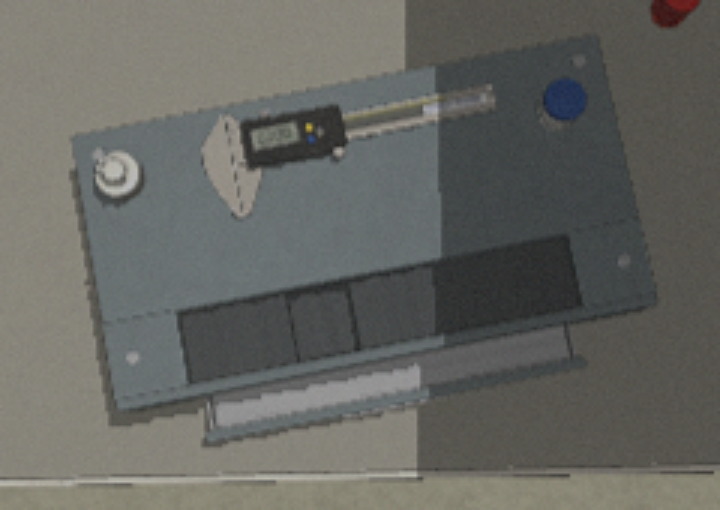

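The drawer's front edge runs from about (207,443) to (587,365), which matches the prediction for 28 mm out. The key hit a hard stop twice, and the caliper, weight and vial are where they were. Handing in.

```bash
python3 -c "
from workcell import env
print(env.close_job())"
```

```text
the job is handed in; nothing more can be done
None
```

I found the key by touch about 34 mm towards +y along the channel and pressed it to its hard stop. The drawer came out about 28 mm by the camera, the hand is clear, the caliper, weight and vial look unmoved, and the job is handed in after about 12 s of the 54 s allowed.

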